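# Pack a charger and a bracket into their shaped box nests

## Task

Pack the kit: lay the white charger block, which stands on its end, flat in the box insert with the nest of its shape, its collar in the notch, and put the T-shaped metal bracket in the other box's nest of its shape, both fully home and released. Lay the charger over under control, never letting it topple or dropping either part from a height, and leave the glue bottle and the two other black boxes where they are.

Things in the scene. Friction and masses are not known exactly. Their poses are not given: they have to be found in the camera images.
- charger: White charger block 32 (x) x 46 (y) x 76 (z) mm, 0.18 kg, with a grey collar 24 x 18 x 12 (z) mm centred on its top end (88 mm in all). It starts upright on the end without the collar. Origin: centre of that lower end; z runs along the block towards the collar. Finally it lies on either 46 x 76 mm face: x axis vertical, z level.
- charger_mid (a point): Centre of the 32 x 46 x 76 mm block, 38 mm from the origin along its z; 16 mm above the nest floor when seated flat. Axes as charger.
- charger_collar (a point): Centre of the collar's outer end face, 88 mm from the charger's origin along its z.
- bracket: Aluminium T-shaped bracket, flat on the bench, 26 mm high, about 0.15 kg. Origin: on its underside, in the middle of its 56 x 64 mm outline. The T's crossbar spans x +6 to +28 mm and y -32 to +32 mm, the stem spans x -28 to +6 mm and y -12 to +12 mm. z up.
- charger_box: Shallow black box base, fixed, 130 (x) x 96 (y) mm, rim 18 and grey insert 17 mm above the bench. Origin: centre of its underside. Nest 12 mm deep, 1.5 mm play all round: 79 (x) x 49 mm rectangle centred on the origin, with a collar notch 21 mm wide at its -x end, to x = -51.5 mm. Seated, the charger's collar points to -x and the block stands 20 mm proud.
- charger_nest (a point): Middle of the charger nest's floor, 5 mm above the bench, axes as charger_box.
- bracket_box: Shallow black box base, fixed, 130 (x) x 96 (y) mm, rim 18 and grey insert 17 mm above the bench. Origin: centre of its underside. T-shaped nest 12 mm deep, 1.5 mm play all round, same outline and axes as the bracket (crossbar at +x, stem towards -x). Seated, the bracket's axes are parallel to this body's and it stands 14 mm proud.
- bracket_nest (a point): Point on the bracket nest's floor, 5 mm above the bench, where the bracket's origin lies when seated; axes as bracket_box.
- glue_bottle: White squeeze bottle, 60 mm diameter, 150 mm high with a thin nozzle, standing; bystander, leave alone. Origin: centre of its underside.
- empty_box: Open empty black box 110 x 85 x 35 mm; bystander, leave alone. Origin: centre of its underside.
- closed_box: Closed black box 100 x 75 x 50 mm; bystander, leave alone. Origin: centre of its underside.
Not all that is in view belongs to the job. What is shaped like the charger but blue is not meant.

How it is judged:
At the end, for the whole second after the job is handed in: The charger lies flat in its nest (centre within 4 mm sideways of the nest's, no more than 3 mm above its seated height, within 0.08 rad of the box's long axis, collar in the notch), the bracket lies in its T nest (within 4 mm sideways, 3 mm in height, 0.08 rad), both at rest and released (horizontal distance between charger_mid and charger_nest below 0.004 m and z of charger_mid in the frame of charger_nest below 0.019 m and angle between the z axis of charger and the x axis of charger_box, either way round below 0.08 rad and x of charger_collar in the frame of charger_nest below -0.04 m and horizontal distance between bracket and bracket_nest below 0.004 m and z of bracket in the frame of bracket_nest below 0.003 m and angle between the x axis of bracket and the x axis of bracket_box, either way round below 0.08 rad and angle between bracket's own z axis and vertical below 0.08 rad and linear speed of each of charger, bracket below 0.02 m/s and contact force between the fingers and charger below 0.05 N and contact force between the fingers and bracket below 0.05 N); the robot touches nothing.
It fails at once if the charger topples or falls over freely (turns faster than 9 rad/s) (angular speed of charger above 9 rad/s).
It fails at once if the charger is dropped: nothing touches it while its middle is more than 80 mm above the bench (height (world z) of charger_mid above 0.08 m and contact force between charger and anything else below 0.01 N).
It fails at once if the bracket is dropped: nothing touches it while its underside is more than 60 mm above the bench (height (world z) of bracket above 0.06 m and contact force between bracket and anything else below 0.01 N).
It fails at once if the glue bottle, the empty box or the closed box is moved more than 30 mm (distance of any of glue_bottle, empty_box, closed_box from where it was at the start of the episode above 0.03 m).
It also fails if it takes over 72 s, if anything falls off the work surface, if the arm or the gripper's body presses on something with over 40 N, if the wrist force passes 120 N, or if a joint passes its speed limit or range.

## Robot

A 6-joint arm with a two-finger parallel gripper is mounted at the origin on the work surface. World frame = base frame: x ahead of the robot, y to its left, z up, the work surface at z = 0. Lengths are in m, angles in rad, forces in N, time in s.
With the tool pointing down it reaches from about 0.375 to 0.75 m from the base axis. Payload 9 kg.
Tool frame: the origin (TCP) lies midway between the tips of the shut fingers; the grasp point (between the pads) lies 19 mm behind it (ctrl.grip_point_offset is the distance from the TCP to the grasp point, in m); z points along the fingers, x is the direction in which the jaws open and shut, and the axes are right-handed (so a half turn about z gives the same grasp; the last joint's range is limited). The gripper opens to 85 mm and grips with 20 to 120 N. Pads are 22 mm wide; open, the fingers measure 114 mm over their backs; the gripper's body (76 mm by 85 mm) begins 54 mm behind the grasp point. The pads swing forward as they close: fully open they stand 13 mm farther back than shut.
Start: joints at [1.099, 0.104, 0.097, 1.564, 0, 1.353], TCP at [0.151, 0.581, 0.231] pointing down, gripper open.
Joint ranges: [-2.99, 2.99], [-0.84, 1.86], [-1.1, 1.16], [-1.84, 2.11], [-1.51, 1.56], [-3.14, 3.14]. Speed limits (rad/s): [2.22, 2.22, 2.57, 3.14, 3.14, 3.14].

## Interface

Orientations are given as a 3x3 rotation matrix whose columns are the frame's x, y, z axes.
In Python, from plant import read_state, viewer, job, ctrl gives the robot as it stands.
- The arm moves only by the tool drive_tool, never from a script. Its arguments are lists of equal length, an entry for each row: "linear": the shift along the tool's x, y, z in m, a list of three; "turn": the turn, a rotation vector about the tool's x, y, z in degrees, a list of three; "hand": the opening, from 0 (shut) to 1 (fully open). A call has 1 to 5 rows; each row shifts and turns the commanded pose from where the row before left it, along the tool's axes as they then stand; what a row does not reach is not made up. A row lasts 1/12 s, in which the tool goes at most 41.7 mm and 7.16 degrees, less where a joint would pass 70% of its speed; a pose out of reach is approached as far as the arm can. A call with a gripper value outside its range is refused whole. The fingers move at their own pace and stop on an object; the grip force is fixed at half the most. Time passes only in rows, so rows that do not move let the fingers close. It gives the time, the measured TCP pose, the force and the opening at its end, in the units of the state.
- read_state(): the state, without advancing time (a new reading comes with each control period).
- viewer.get_image(name): name is "side" or "top"; returns the picture (420x560x3 uint8, red, green, blue); there is no depth.
- viewer.camera_params(name): a dict with "camera_matrix" (3x3 intrinsics, pixels), "extrinsics" (4x4, takes a point from world to camera coordinates). Camera axes: x right, y up, looking along -z (the intrinsics and any distortion apply to the point x, -y, -z); pixel columns grow to the right and rows downward; lengths in m; the calibration is good to about 2 mm. A picture is of the moment at which its call begins. camera_params takes no time and is no camera call.
- job.job_done(): hands the job in, once; it reports no verdict.
The state is a dict: "time": time; "joint_pos": joint angles; "joint_vel": joint speeds; "tau": joint torques, N m; "tcp_pos": TCP position; "tcp_rot": TCP orientation; "force": force on the tool from outside, world axes, zero at the start; "moment": the same for the moment, N m; "gripper_width": opening from 0.0 (shut) to 1.0 (fully open).
Only numpy, scipy, OpenCV 4.12 (cv2) and the standard library are available. Lean on these libraries where they do the work, as an engineer would, in place of code of your own. Each camera call takes 0.05 s, during which the arm holds its last target. There are 200 camera calls.

## Working session

There is one attempt and no reset: what is moved stays moved. The work goes in short steps, Python scripts to look and compute and a tool call to move; the robot and the scene stay as the last step left them, time stands still between calls to the robot, and variables do not carry over. Pictures are saved under pics/ and viewed, about 8 in all and at most 12, crops included, and the job is handed in when it is done.

Besides the shell and the picture viewer there is one more tool, called as name(argument=value, ...) on one line, values as JSON. drive_tool: Moves the arm, as the interface text tells. Its arguments: {"type":"object","properties":{"linear":{"type":"array"},"turn":{"type":"array"},"hand":{"type":"array"}},"required":["linear","turn","hand"]}

```bash
mkdir -p pics; python3 - <<'E'
from plant import read_state, viewer, ctrl
import cv2,numpy as np
for n in("side","top"):
    im=viewer.get_image(n); cv2.imwrite(f"pics/{n}0.png",im[:,:,::-1]); np.save(f"pics/{n}0.npy",im)
    p=viewer.camera_params(n); print(n,{k:np.round(v,4).tolist() if not isinstance(v,str) else v for k,v in p.items()})
s=read_state();print(s['time'],s['tcp_pos'],s['tcp_rot'],s['force'],s['gripper_width'],ctrl.grip_point_offset)
E
```

```text
side {'camera_matrix': [[458.5688, 0.0, 283.9505], [0.0, 458.5688, 206.7142], [0.0, 0.0, 1.0]], 'extrinsics': [[0.9993, -0.0335, -0.0163, -0.5013], [0.0308, 0.4949, 0.8684, -0.0479], [-0.021, -0.8683, 0.4956, -1.4526], [0.0, 0.0, 0.0, 1.0]]}
top {'camera_matrix': [[399.588, 0.0, 277.6334], [0.0, 399.588, 204.8828], [0.0, 0.0, 1.0]], 'extrinsics': [[-0.0103, -0.9998, -0.0181, -0.0351], [0.9981, -0.0113, 0.0604, -0.4979], [-0.0606, -0.0175, 0.998, -1.2503], [0.0, 0.0, 0.0, 1.0]]}
0.1 [0.15047721 0.58051153 0.23060199] [[ 2.51032560e-01  9.67978492e-01 -5.41385722e-04]
 [ 9.67977939e-01 -2.51033012e-01 -1.06589626e-03]
 [-1.16767034e-03 -2.56474769e-04 -9.99999285e-01]] [0.43272703 0.48614327 0.02557202] 1.0016709670055264 0.0187
```

View pics/side0.png

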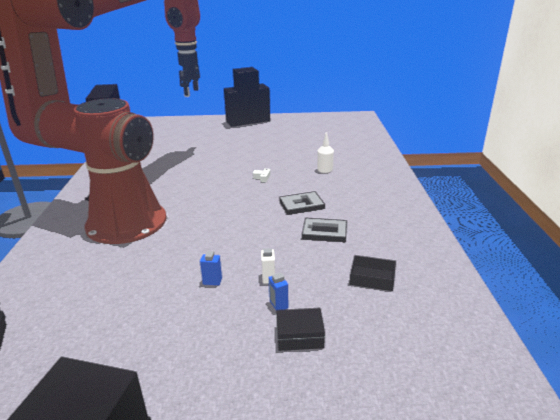

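View pics/top0.png

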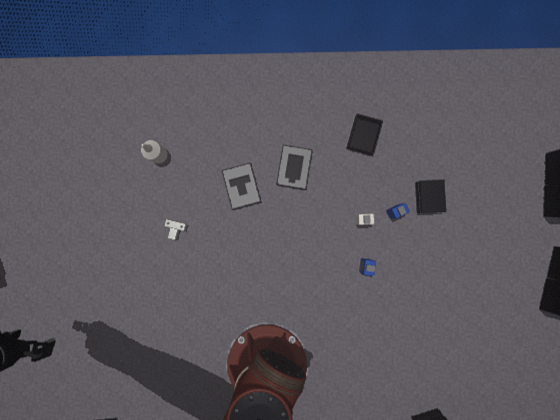

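Side view: the white charger is at about (268,266), the bracket at (261,175), the bracket box at (302,202) and the charger box at (325,229). Top view: charger (366,220), bracket (175,229), bracket box (241,186), charger box (294,167). The blue look-alikes are at (399,211) and (369,268). Next I'll enlarge both views and segment them.

```bash
cat > h.py <<'E'
import numpy as np,cv2
from plant import read_state, viewer, ctrl, job
def cam(n):
    p=viewer.camera_params(n); return np.array(p["camera_matrix"]),np.array(p["extrinsics"])
F=np.diag([1,-1,-1.])
def proj(n,P):
    K,E=cam(n); c=(np.atleast_2d(P)@E[:3,:3].T+E[:3,3])@F@K.T
    return c[:,:2]/c[:,2:]
def ray(n,uv,z):
    K,E=cam(n); uv=np.atleast_2d(np.asarray(uv,float))
    d=np.c_[uv,np.ones(len(uv))]@np.linalg.inv(K).T@F@E[:3,:3]; o=-E[:3,:3].T@E[:3,3]
    return o+d*((z-o[2])/d[:,2])[:,None]
def shot(n,tag):
    im=viewer.get_image(n); np.save(f"pics/{n}{tag}.npy",im); return im
def crop(im,x0,y0,x1,y1,f,name):
    cv2.imwrite(name,cv2.resize(im[y0:y1,x0:x1,::-1],None,fx=f,fy=f,interpolation=cv2.INTER_CUBIC))
E
python3 - <<'E'
from h import *
t=np.load("pics/top0.npy");s=np.load("pics/side0.npy")
crop(t,155,135,415,285,3,"pics/c1.png")
crop(s,190,160,380,300,4,"pics/c2.png")
for n,px,z in[("bracket",(175,229),.026),("chg",(366,219),.088),("bbox",(241,186),.018),("cbox",(294,167),.018)]: print(n,ray("top",px,z).round(3))
s=read_state(); print(proj("top",[s['tcp_pos']]),proj("side",[s['tcp_pos']]))
# masks
hsv=cv2.cvtColor(t,cv2.COLOR_RGB2HSV)
for nm,m in[("bright",(t.min(2)>150)),]:
    k,l,st,c=cv2.connectedComponentsWithStats(m.astype(np.uint8)); print(nm,[(a.tolist(),b.round(1).tolist()) for a,b in zip(st,c) if 15<a[4]<2000])
E
```

```text
bracket [[0.425 0.282 0.026]]
chg [[ 0.448 -0.303  0.088]]
bbox [[0.559 0.075 0.018]]
cbox [[ 0.617 -0.094  0.018]]
[[ 38.81676373 335.74365065]] [[190.97659398  96.31459332]]
bright [([145, 141, 12, 4, 27], [150.3, 142.3]), ([359, 214, 8, 10, 47], [361.0, 218.2]), ([369, 214, 5, 10, 40], [371.4, 218.5]), ([165, 219, 20, 20, 187], [173.5, 227.7])]
```

View pics/c1.png

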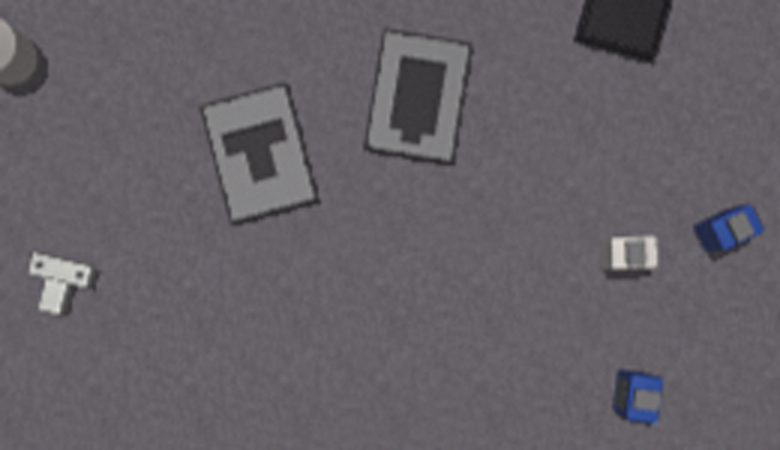

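View pics/c2.png

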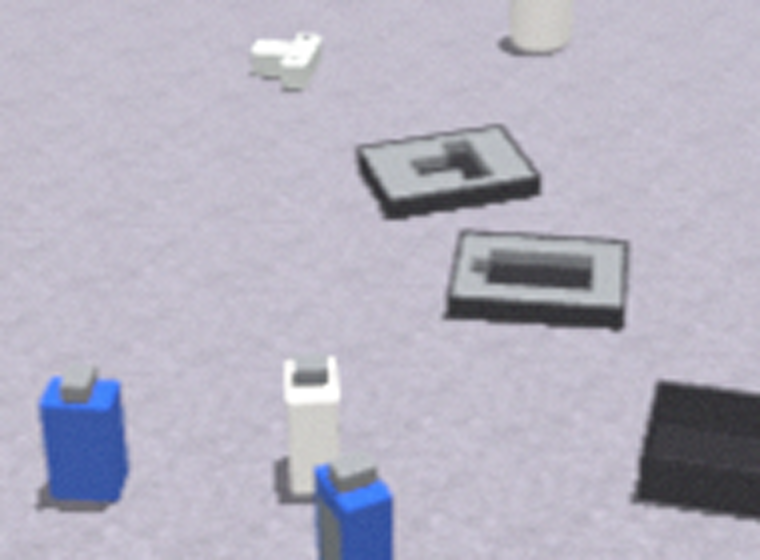

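The top crop shows the T bracket with its crossbar away from the robot and its stem towards the base. The charger nest's notch also points towards the base, and the charger's 46 mm side runs across the image. The side crop agrees. Now I'll measure subpixel outlines.

```bash
cat >> h.py <<'E'
U=8
def up(im,x0,y0,x1,y1): 
    return cv2.resize(im[y0:y1,x0:x1],None,fx=U,fy=U,interpolation=cv2.INTER_CUBIC).astype(int)
def pix(c,x0,y0): return (c.reshape(-1,2)+.5)/U-.5+[x0,y0]
def big(mask,x0,y0):
    cs,_=cv2.findContours(mask.astype(np.uint8),cv2.RETR_EXTERNAL,cv2.CHAIN_APPROX_NONE)
    return pix(max(cs,key=cv2.contourArea),x0,y0)
def rect(n,c,z):
    """world outline at height z -> area centroid, minAreaRect centre, sizes mm, long-axis angle"""
    w=(ray(n,c,z)[:,:2]*1e4).astype(np.float32).reshape(-1,1,2)
    m=cv2.moments(w); g=np.array([m['m10'],m['m01']])/m['m00']/1e4
    r=cv2.minAreaRect(w); b=cv2.boxPoints(r); e=[b[1]-b[0],b[2]-b[1]]; e=max(e,key=np.linalg.norm)
    return g.round(4),np.array(r[0]).round(1)/1e4,np.array(r[1]).round(0)/10,round(np.degrees(np.arctan2(e[1],e[0]))%180,1),round(m['m00']/1e2)
E
python3 - <<'E'
from h import *
t=np.load("pics/top0.npy");s=np.load("pics/side0.npy")
for n in("top","side"):
    K,E=cam(n);print(n,(-E[:3,:3].T@E[:3,3]).round(3))
for nm,b in[("bbox",(215,155,268,218)),("cbox",(270,138,320,198))]:
    a=up(t,*b).sum(2)/3
    for th in (100,110): print(nm,rect("top",big(a>th,b[0],b[1]),.017))
b=(158,210,195,250);a=up(t,*b).min(2)
for th in(140,160,180):print("bracket",rect("top",big(a>th,*b[:2]),.026))
b=(350,205,385,235);a=up(t,*b).min(2)
for th in(130,150,170):
    m=cv2.morphologyEx((a>th).astype(np.uint8),cv2.MORPH_CLOSE,np.ones((65,65)));print("chg",rect("top",big(m,*b[:2]),.076))
# side
for nm,b in[("bbox",(275,185,330,220)),("cbox",(298,212,352,245))]:
    a=up(s,*b); print(nm,a[a.shape[0]//2,::24].sum(1)//3)
print(s[255:275,262:275].sum(2)//3)
print(t[208:232,355:378].sum(2)//3)
E
```

```text
top [ 0.421 -0.063  1.277]
side [ 0.472 -1.254  0.753]
bbox (array([0.5604, 0.076 ]), array([0.56058, 0.0762 ]), array([125.1,  90.3]), np.float32(14.5), 10896)
bbox (array([0.5604, 0.0759]), array([0.5605 , 0.07612]), array([123.8,  89.4]), np.float32(14.6), 10640)
cbox (array([ 0.6189, -0.0934]), array([ 0.61908, -0.0935 ]), array([ 90.1, 124.8]), np.float32(170.0), 10817)
cbox (array([ 0.6189, -0.0934]), array([ 0.61899, -0.09347]), array([ 88.8, 123.3]), np.float32(169.9), 10547)
bracket (array([0.4289, 0.2869]), array([0.42217, 0.28854]), array([63.6, 56.9]), np.float32(75.7), 2078)
bracket (array([0.4289, 0.2866]), array([0.42217, 0.28844]), array([62.1, 55. ]), np.float32(75.8), 1848)
bracket (array([0.4271, 0.2866]), array([0.42214, 0.28804]), array([60.5, 52.7]), np.float32(76.4), 1279)
chg (array([ 0.4494, -0.306 ]), array([ 0.44977, -0.30598]), array([32.6, 46.2]), np.float32(90.2), 1430)
chg (array([ 0.4494, -0.3058]), array([ 0.44974, -0.30597]), array([31.1, 44.8]), np.float32(90.2), 1297)
chg (array([ 0.4495, -0.3056]), array([ 0.44951, -0.30589]), array([28.8, 43.4]),
[... 2917 characters left out ...]
118 104  97 101 100]
 [ 94  73  62  61  68  69  68  69  67  60  63  64  61  58  57  57  61  93
   99  98  97  98  99]
 [103  88  62  58  56  54  56  56  57  57  59  57  57  58  59  54  60  92
  100  95  96 100 104]
 [104  99  69  62  61  59  58  62  61  63  61  60  61  81  87  89  91  97
  100  97  97 103 110]
 [100  97  91  90  88  87  89  91  92  90  88  85  85  96 104 103 106 104
  100  97  97 103 106]
 [100  99 101 105  99 101 102 105 105 103 102  99  98 100  98  96 100 101
  101  99 100 100  98]
 [100  97 100 106 104 103 102 105 107 102 100  97 101 102  99  94  98 101
  101  99 100  98  96]
 [100  97  99 103 106 102 101  98 103 104  98  98  99 104 100 100  99  99
  103 102 102 100  95]]
```

drive_tool(linear=[[-0.0179,0.0273,0.0125],[-0.0179,0.0273,0.0125],[-0.0179,0.0273,0.0125],[-0.0179,0.0273,0.0125],[-0.0179,0.0273,0.0125]], turn=[[0,0,0],[0,0,0],[0,0,0],[0,0,0],[0,0,0]], hand=[0.7,0.7,0.7,0.7,0.7])

```text
time: 0.52
tcp_pos: [0.2608, 0.4586, 0.1678]
tcp_rot: [[0.251, 0.968, -0.0], [0.968, -0.251, -0.0], [-0.0, -0.0, -1.0]]
force: [0.5, 0.8, -0.1]
gripper_width: 0.7
```

drive_tool(linear=[[-0.0179,0.0273,0.0125],[-0.0179,0.0273,0.0125],[-0.0179,0.0273,0.0125],[-0.0179,0.0273,0.0125],[-0.0179,0.0273,0.0125]], turn=[[0,0,0],[0,0,0],[0,0,0],[0,0,0],[0,0,0]], hand=[0.7,0.7,0.7,0.7,0.7])

```text
time: 0.93
tcp_pos: [0.3706, 0.3376, 0.1055]
tcp_rot: [[0.251, 0.968, -0.0], [0.968, -0.251, -0.0], [-0.0, -0.0, -1.0]]
force: [1.0, 0.7, 1.0]
gripper_width: 0.699
```

```bash
cat >> h.py <<'E'
from scipy.spatial.transform import Rotation as R
def rem(p,rot=None):
    """remaining shift (tool axes, m) and turn (tool rotvec, deg) to a target"""
    s=read_state(); T=np.array(s['tcp_rot']); d=T.T@(np.array(p)-s['tcp_pos'])
    print("t",round(s['time'],2),"tcp",np.round(s['tcp_pos'],4),"shift",d.round(4),"turn",None if rot is None else np.degrees(R.from_matrix(T.T@rot).as_rotvec()).round(2),"F",np.round(s['force'],1),"w",round(s['gripper_width'],3),"q",np.round(s['joint_pos'],2))
def down(a):
    """tool pointing down, tool x at heading a deg"""
    a=np.radians(a);c,s=np.cos(a),np.sin(a); return np.array([[c,s,0],[s,-c,0],[0,0,-1.]])
E
python3 -c "
from h import *
rem([.4137,.2906,.013],down(75.7))"
```

```text
t 0.93 tcp [0.3706 0.3376 0.1055] shift [-0.0346  0.0536  0.0925] turn [-0.01  0.   -0.24] F [1.  0.7 1. ] w 0.699 q [ 0.48 -0.19 -0.41  1.34  0.    0.73]
```

drive_tool(linear=[[-0.0173,0.0268,0.015],[-0.0173,0.0268,0.015],[0,0,0.02],[0,0,0.02],[0,0,0.0225]], turn=[[0,0,0],[0,0,-0.2],[0,0,0],[0,0,0],[0,0,0]], hand=[0.7,0.7,0.7,0.7,0.7])

```text
time: 1.35
tcp_pos: [0.4137, 0.2915, 0.0131]
tcp_rot: [[0.249, 0.968, 0.0], [0.968, -0.249, 0.0], [0.0, 0.0, -1.0]]
force: [0.1, 0.4, -0.2]
gripper_width: 0.695
```

```bash
python3 -c "
from h import *
rem([.4137,.2906,.013],down(75.7))
a=shot('side',1);b=shot('top',1)
A=cv2.resize(a[140:200,220:290],None,fx=6,fy=6,interpolation=cv2.INTER_CUBIC);B=cv2.resize(b[205:255,150:210],None,fx=6,fy=6,interpolation=cv2.INTER_CUBIC)
B=cv2.copyMakeBorder(B,0,60,0,0,cv2.BORDER_CONSTANT);cv2.imwrite('pics/g1.png',np.hstack([A,B])[:,:,::-1])"
```

```text
t 1.35 tcp [0.4137 0.2915 0.0131] shift [-0.0008  0.0002  0.0001] turn [ 0.02 -0.02 -0.13] F [ 0.1  0.4 -0.2] w 0.695 q [ 0.35 -0.1  -0.51  1.16  0.    0.61]
```

View pics/g1.png

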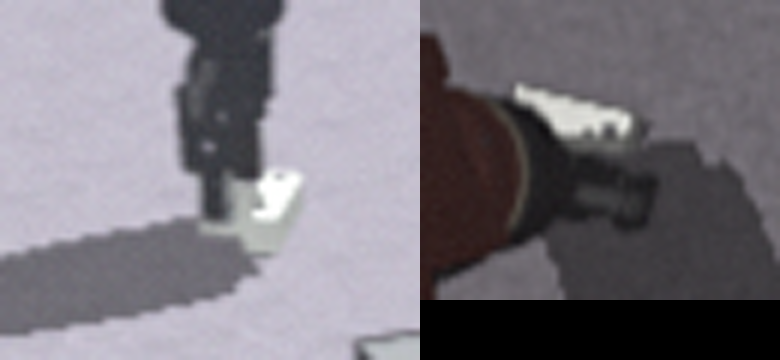

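The fingers straddle the stem beside the crossbar, which stays in view at its far side. Close, then lift.

drive_tool(linear=[[0,0,0],[0,0,0],[0,0,0],[0,0,0],[0,0,0]], turn=[[0,0,0],[0,0,0],[0,0,0],[0,0,0],[0,0,0]], hand=[0.1,0.1,0.1,0.1,0.1])

```text
time: 1.87
tcp_pos: [0.4144, 0.2927, 0.0158]
tcp_rot: [[0.247, 0.969, 0.003], [0.969, -0.247, 0.001], [0.002, 0.002, -1.0]]
force: [-1.2, -0.5, 6.5]
gripper_width: 0.261
```

drive_tool(linear=[[0,0,0],[0,0,-0.005],[0,0,-0.01],[0,0,-0.015],[0,0,-0.015]], turn=[[0,0,0],[0,0,0],[0,0,0],[0,0,0],[0,0,0]], hand=[0.1,0.1,0.1,0.1,0.1])

```text
time: 2.28
tcp_pos: [0.4129, 0.292, 0.06]
tcp_rot: [[0.248, 0.969, -0.0], [0.969, -0.248, -0.0], [-0.0, -0.0, -1.0]]
force: [0.4, 0.2, -1.7]
gripper_width: 0.257
```

```bash
python3 -c "
from h import *
# grasp offset -9 mm along box x
x=np.array([np.cos(np.radians(14.5)),np.sin(np.radians(14.5))])
p=np.array([.5604,.0760])-.009*x
print(p); rem([*p,.058],down(90+14.5))"
```

```text
[0.55168667 0.07374658]
t 2.28 tcp [0.4129 0.292  0.06  ] shift [-0.1771  0.1885  0.0019] turn [-2.000e-02  0.000e+00 -2.884e+01] F [ 0.4  0.2 -1.7] w 0.257 q [ 0.36 -0.14 -0.46  1.25  0.    0.61]
```

drive_tool(linear=[[-0.0253,0.0269,0],[-0.0253,0.0269,0],[-0.0253,0.0269,0],[-0.0253,0.0269,0],[-0.0253,0.0269,0]], turn=[[0,0,0],[0,0,0],[0,0,0],[0,0,0],[0,0,0]], hand=[0.1,0.1,0.1,0.1,0.1])

```text
time: 2.7
tcp_pos: [0.5131, 0.1347, 0.0601]
tcp_rot: [[0.247, 0.969, 0.001], [0.969, -0.247, 0.0], [0.0, 0.001, -1.0]]
force: [0.2, -0.1, -1.8]
gripper_width: 0.261
```

drive_tool(linear=[[-0.0253,0.0269,0],[-0.0253,0.0269,0],[0,0,0],[0,0,0],[0,0,0]], turn=[[0,0,-5.8],[0,0,-5.8],[0,0,-5.8],[0,0,-5.8],[0,0,-5.7]], hand=[0.1,0.1,0.1,0.1,0.1])

```text
time: 3.12
tcp_pos: [0.5552, 0.0752, 0.0597]
tcp_rot: [[-0.255, 0.967, 0.0], [0.967, 0.255, 0.0], [0.0, 0.0, -1.0]]
force: [0.1, -0.4, -1.1]
gripper_width: 0.256
```

```bash
python3 -c "
from h import *
rem([.5517,.0737,.05],down(104.5))
a=shot('side',2);b=shot('top',2)
A=cv2.resize(a[150:230,265:345],None,fx=5,fy=5,interpolation=cv2.INTER_CUBIC);B=cv2.resize(b[145:225,205:280],None,fx=5,fy=5,interpolation=cv2.INTER_CUBIC)
cv2.imwrite('pics/g2.png',np.hstack([A,B])[:,:,::-1])"
```

```text
t 3.12 tcp [0.5552 0.0752 0.0597] shift [-0.0005 -0.0038  0.0097] turn [ 0.02 -0.    0.27] F [ 0.1 -0.4 -1.1] w 0.256 q [-0.1   0.03 -0.3   1.25  0.   -0.36]
```

View pics/g2.png

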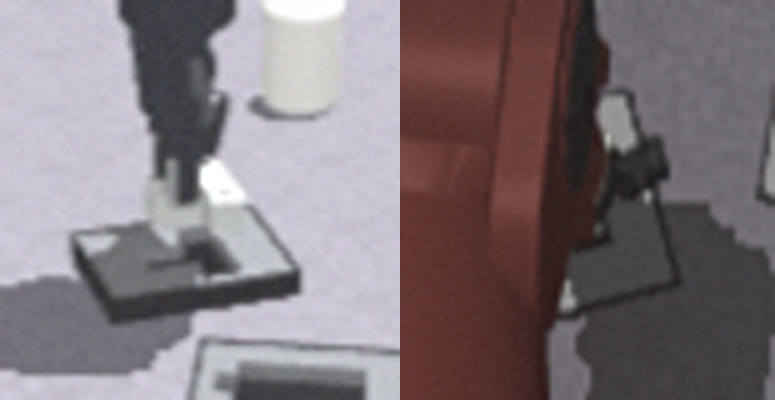

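The top view is blocked by the arm. The side view shows the bracket held level above its nest, with the crossbar's white top at about (220,185) in the crop. I'll cross-check positions in the side camera.

```bash
python3 - <<'E'
from h import *
s=np.load("pics/side0.npy");s2=np.load("pics/side2.npy")
for nm,b in[("bbox",(275,185,330,220)),("cbox",(298,212,352,245))]:
    a=up(s,*b).sum(2)/3
    sat=up(s,*b); lav=(sat[:,:,2]-sat[:,:,1])  # bench is lavender, insert neutral/greenish
    # rim dark ring separates: flood insert from a seed by connected components of bright
    for th in(130,150):
        k,l,st,c=cv2.connectedComponentsWithStats((a>th).astype(np.uint8))
        ids=[i for i in range(1,k) if st[i][0]>0 and st[i][1]>0 and st[i][0]+st[i][2]<a.shape[1] and st[i][1]+st[i][3]<a.shape[0]]
        if ids:
            i=max(ids,key=lambda i:st[i][4]); print(nm,th,rect("side",big(l==i,*b[:2]),.017))
b=(248,160,278,188);a=up(s,*b).min(2)
for th in(235,245,250):print("bracket0",rect("side",big(a>th,*b[:2]),.026))
print("expect T corners top side px")
x=np.array([np.cos(np.radians(-14.3)),np.sin(np.radians(-14.3))]);y=np.array([-x[1],x[0]])
P=[np.r_[np.array([.4224,.2884])+u*x+v*y,.026] for u,v in[(.028,.032),(.028,-.032),(.006,-.032),(.006,.032),(-.028,.012),(-.028,-.012)]]
print(proj("side",P).round(1).tolist())
print(s[164:184,250:274].min(2))
E
```

```text
bbox 150 (array([0.562 , 0.0767]), array([0.56167, 0.07766]), array([122.7,  90.5]), np.float32(14.4), 10393)
cbox 150 (array([ 0.6204, -0.0935]), array([ 0.62037, -0.09289]), array([ 89.2, 123.3]), np.float32(170.2), 10398)
bracket0 (array([0.4298, 0.2844]), array([0.4245, 0.2862]), array([64.2, 56.8]), np.float32(76.7), 2049)
bracket0 (array([0.4301, 0.284 ]), array([0.42443, 0.28608]), array([59.8, 55.1]), np.float32(76.8), 1657)
bracket0 (array([0.4297, 0.2859]), array([0.42429, 0.28559]), array([56.6, 53.7]), np.float32(76.9), 1210)
expect T corners top side px
[[269.3, 168.5], [265.0, 175.8], [259.2, 175.3], [263.6, 168.0], [253.4, 169.6], [251.7, 172.3]]
[[190 188 189 188 188 189 191 193 189 190 188 188 192 193 191 188 190 191
  190 189 193 195 192 191]
 [187 188 189 191 192 192 189 189 190 192 190 191 188 192 188 185 188 188
  189 191 195 188 188 191]
 [190 189 189 188 190 188 186 187 188 188 190 189 185 191 188 185 188 188
  191 191 192 193 191 194]
 [190 190 191 189 190 189 187 188 187 188 189 189 186 189 187 192 192 191
  192 192 188 188 190 193]
 [192 191 186 187 192 188 
[... 890 characters left out ...]
92 186 179 173 174 176 177 178 180 182 181 184 181 182 181 178 174
  177 188 193 193 194 193]
 [188 189 163 154 167 167 171 177 180 175 180 178 180 179 180 179 176 177
  183 189 192 194 190 194]
 [190 187 180 180 181 158 133 136 141 145 172 186 182 180 181 179 177 185
  189 191 194 188 189 190]
 [193 193 191 188 191 181 178 176 178 178 177 178 180 185 181 180 182 186
  187 191 191 189 194 190]
 [193 190 188 188 188 188 186 188 185 188 171 165 180 181 181 183 184 183
  192 188 191 192 192 188]
 [192 192 190 190 187 191 190 184 185 185 157 136 138 138 144 167 184 183
  189 193 193 192 190 189]
 [188 185 189 187 187 189 191 188 186 187 181 179 176 180 179 182 193 190
  191 191 191 189 187 184]]
```

drive_tool(linear=[[0,-0.0034,0.007],[0,0,0.007],[0,0,0.006],[0,0,0.002],[0,0,0]], turn=[[0,0,0.3],[0,0,0],[0,0,0],[0,0,0],[0,0,0]], hand=[0.1,0.1,0.1,0.1,0.1])

```text
time: 3.63
tcp_pos: [0.5506, 0.0753, 0.0356]
tcp_rot: [[-0.246, 0.969, -0.002], [0.969, 0.246, 0.0], [0.001, -0.002, -1.0]]
force: [0.3, -0.7, -0.8]
gripper_width: 0.265
```

drive_tool(linear=[[0,0,0.002],[0,0,0.002],[0,0,0.002],[0,0,0],[0,0,0]], turn=[[0,0,0],[0,0,0],[0,0,0],[0,0,0],[0,0,0]], hand=[0.1,0.1,0.1,0.1,0.1])

```text
time: 4.05
tcp_pos: [0.5515, 0.0752, 0.0307]
tcp_rot: [[-0.246, 0.969, -0.0], [0.969, 0.246, 0.0], [0.0, -0.0, -1.0]]
force: [-0.5, -0.4, -1.2]
gripper_width: 0.259
```

```bash
python3 -c "
from h import *
rem([.5519,.0743,.0208],down(104.5));print(read_state()['moment'])"
```

```text
t 4.05 tcp [0.5515 0.0752 0.0307] shift [-0.0009  0.0002  0.0099] turn [-0.   -0.01 -0.25] F [-0.5 -0.4 -1.2] w 0.259 q [-0.1   0.04 -0.34  1.19  0.   -0.35]
[0.02916834 0.0161605  0.01523735]
```

drive_tool(linear=[[0,0,0.002],[0,0,0.001],[0,0,0.001],[0,0,0],[0,0,0]], turn=[[0,0,0],[0,0,0],[0,0,0],[0,0,0],[0,0,0]], hand=[0.1,0.1,0.1,0.1,0.1])

```text
time: 4.47
tcp_pos: [0.5515, 0.0752, 0.0268]
tcp_rot: [[-0.246, 0.969, -0.0], [0.969, 0.246, 0.0], [0.0, 0.0, -1.0]]
force: [-1.0, 0.1, -1.4]
gripper_width: 0.256
```

drive_tool(linear=[[0,0,0.001],[0,0,0.001],[0,0,0.001],[0,0,0],[0,0,0]], turn=[[0,0,0],[0,0,0],[0,0,0],[0,0,0],[0,0,0]], hand=[0.1,0.1,0.1,0.1,0.1])

```text
time: 4.88
tcp_pos: [0.5514, 0.0751, 0.0237]
tcp_rot: [[-0.246, 0.969, -0.0], [0.969, 0.246, 0.0], [0.0, -0.0, -1.0]]
force: [-0.1, 0.4, -0.6]
gripper_width: 0.26
```

```bash
python3 -c "
from h import *
rem([.5519,.0743,.0208],down(104.5));print(read_state()['moment'])"
```

```text
t 4.88 tcp [0.5514 0.0751 0.0237] shift [-0.0009  0.0003  0.0029] turn [-0.   -0.01 -0.24] F [-0.1  0.4 -0.6] w 0.26 q [-0.1   0.04 -0.35  1.18  0.   -0.35]
[-0.01851152  0.04265021 -0.0226853 ]
```

drive_tool(linear=[[0,0,0.001],[0,0,0.001],[0,0,0.001],[0,0,0],[0,0,0]], turn=[[0,0,0],[0,0,0],[0,0,0],[0,0,0],[0,0,0]], hand=[0.1,0.1,0.1,0.1,0.1])

```text
time: 5.3
tcp_pos: [0.5515, 0.0751, 0.0208]
tcp_rot: [[-0.246, 0.969, 0.0], [0.969, 0.246, 0.0], [0.0, 0.0, -1.0]]
force: [0.4, -0.2, 0.4]
gripper_width: 0.253
```

drive_tool(linear=[[0,0,0.001],[0,0,0.001],[0,0,0.0],[0,0,0],[0,0,0]], turn=[[0,0,0],[0,0,0],[0,0,0],[0,0,0],[0,0,0]], hand=[0.1,0.1,0.1,0.1,0.1])

```text
time: 5.72
tcp_pos: [0.5516, 0.0751, 0.0207]
tcp_rot: [[-0.246, 0.969, 0.0], [0.969, 0.246, -0.0], [-0.0, 0.0, -1.0]]
force: [-9.8, -0.1, 18.9]
gripper_width: 0.26
```

```bash
python3 -c "
from h import *
rem([.5519,.0743,.0208],down(104.5));print(read_state()['moment'])
a=shot('side',3);crop(a,265,170,345,230,8,'pics/g3.png')"
```

```text
t 5.72 tcp [0.5516 0.0751 0.0207] shift [-0.0009  0.0001 -0.0001] turn [ 0.02  0.02 -0.23] F [-9.8 -0.1 18.9] w 0.26 q [-0.1   0.05 -0.35  1.17 -0.   -0.35]
[ 0.04440565  2.06591502 -0.02917527]
```

View pics/g3.png

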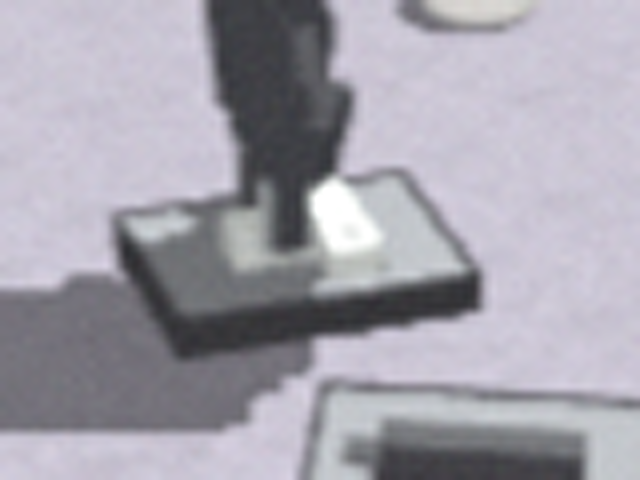

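Firm contact at TCP z 0.0208, exactly the predicted seated height, and the picture shows the bracket sunk in its nest. Release and rise.

drive_tool(linear=[[0,0,-0.0015],[0,0,0],[0,0,0],[0,0,0],[0,0,0]], turn=[[0,0,0],[0,0,0],[0,0,0],[0,0,0],[0,0,0]], hand=[0.26,0.5,0.5,0.5,0.5])

```text
time: 6.18
tcp_pos: [0.5514, 0.0751, 0.02]
tcp_rot: [[-0.246, 0.969, -0.0], [0.969, 0.246, 0.0], [0.0, -0.0, -1.0]]
force: [0.1, 0.7, 0.3]
gripper_width: 0.5
```

drive_tool(linear=[[0,0,-0.02],[0,0,-0.03],[0,0,-0.035],[0,0,-0.04],[0,0,-0.04]], turn=[[0,0,0],[0,0,0],[0,0,0],[0,0,0],[0,0,0]], hand=[0.5,0.5,0.5,0.6,0.7])

```text
time: 6.6
tcp_pos: [0.5508, 0.0752, 0.1865]
tcp_rot: [[-0.246, 0.969, -0.001], [0.969, 0.246, 0.0], [0.0, -0.001, -1.0]]
force: [0.8, 0.2, -0.8]
gripper_width: 0.697
```

```bash
python3 - <<'E'
from h import *
s=shot('side',4)
b=(265,165,345,230);a=up(s,*b).min(2)
for th in(235,245):print("bracket at .031",rect("side",big(a>th,*b[:2]),.031))
rem([.4497,-.306,.20],down(90))
E
```

```text
bracket at .031 (array([0.5694, 0.0748]), array([0.56275, 0.07454]), array([56.2, 67.1]), np.float32(104.3), 2048)
bracket at .031 (array([0.5696, 0.0746]), array([0.56284, 0.07452]), array([54.2, 63.9]), np.float32(105.7), 1735)
t 6.65 tcp [0.5542 0.0749 0.1957] shift [-0.3434 -0.195  -0.005 ] turn [ 0.56  0.12 14.26] F [ 0.8 -0.   7.8] w 0.699 q [-0.1  -0.04 -0.11  1.49  0.   -0.35]
```

Bracket check in the side view: its top is at (0.563, 0.0745) at the seated height with the right sizes, and side-camera bias accounts for the small offset. It is seated. Next I go to the charger: grasp tilted 50° outward, then turn 90° to end 40° inward.

drive_tool(linear=[[-0.0301,-0.0221,0.002],[-0.0301,-0.0221,0.002],[-0.0301,-0.0221,0.002],[-0.0301,-0.0221,0.002],[-0.0301,-0.0221,0.002]], turn=[[0,0,0],[0,0,0],[0,0,0],[0,0,0],[0,0,0]], hand=[0.7,0.7,0.7,0.7,0.7])

```text
time: 7.07
tcp_pos: [0.4806, -0.0992, 0.1751]
tcp_rot: [[-0.247, 0.969, 0.0], [0.969, 0.247, -0.0], [-0.0, 0.0, -1.0]]
force: [0.9, -0.3, 0.0]
gripper_width: 0.698
```

drive_tool(linear=[[-0.0301,-0.0221,0.002],[-0.0301,-0.0221,0.002],[-0.0301,-0.0221,0.002],[-0.0301,-0.0221,0.002],[-0.0301,-0.0221,0.002]], turn=[[0,0,0],[0,0,0],[0,0,0],[0,0,0],[0,0,0]], hand=[0.7,0.7,0.7,0.7,0.7])

```text
time: 7.48
tcp_pos: [0.4104, -0.2726, 0.1652]
tcp_rot: [[-0.246, 0.969, 0.0], [0.969, 0.246, -0.0], [-0.0, 0.0, -1.0]]
force: [0.6, -0.1, 0.6]
gripper_width: 0.701
```

```bash
cat >> h.py <<'E'
def tilt(a,az=0):
    """tool x at heading az+90, tool z tilted a deg from down towards heading az"""
    a=np.radians(a); M=np.array([[0,np.cos(a),np.sin(a)],[1,0,0],[0,np.sin(a),-np.cos(a)]]); return R.from_euler('z',az,degrees=True).as_matrix()@M
E
python3 - <<'E'
from h import *
t=np.load("pics/top3.npy") if 0 else np.load("pics/top0.npy")
print(tilt(50).round(3))
for nm,b in(("blue1",(355,250,385,285)),("blue2",(380,195,415,225))):
    a=up(t,*b); print(nm,rect("top",big(a[:,:,2]-a[:,:,0]>50,*b[:2]),.076))
b=shot('top',5); bb=(268,138,320,198); 
rem([.40,-.306,.20],tilt(50))
a=up(b,215,150,270,220).min(2); c=big(a>150,215,150); print("bracket top",rect("top",c,.031))
E
```

```text
[[ 0.     0.643  0.766]
 [ 1.     0.     0.   ]
 [ 0.     0.766 -0.643]]
blue1 (array([ 0.3057, -0.31  ]), array([ 0.30469, -0.31139]), array([33. , 46.6]), np.float32(171.6), 889)
blue2 (array([ 0.4747, -0.405 ]), array([ 0.4743 , -0.40758]), array([33.3, 45.8]), np.float32(115.0), 840)
t 7.53 tcp [ 0.4083 -0.278   0.1646] shift [-0.0253 -0.0149 -0.0354] turn [-49.81  -5.99  13.2 ] F [-4.2 -5.   0. ] w 0.699 q [-0.86 -0.23 -0.34  1.45 -0.   -1.11]
bracket top (array([0.5676, 0.079 ]), array([0.56101, 0.07788]), array([59.5, 65.9]), np.float32(103.7), 2258)
```

drive_tool(linear=[[-0.0127,-0.0075,-0.0177],[-0.0127,-0.0074,-0.0177],[0,0,0],[0,0,0],[0,0,0]], turn=[[0,0,0],[0,0,0],[-6.23,-0.75,1.65],[-6.23,-0.75,1.65],[-6.23,-0.75,1.65]], hand=[0.7,0.7,0.7,0.7,0.7])

```text
time: 7.95
tcp_pos: [0.404, -0.3, 0.2014]
tcp_rot: [[-0.156, 0.932, 0.327], [0.987, 0.156, 0.027], [-0.026, 0.327, -0.945]]
force: [-0.4, 1.0, -0.1]
gripper_width: 0.7
```

drive_tool(linear=[[0,0,0],[0,0,0],[0,0,0],[0,0,0],[0,0,0]], turn=[[-6.23,-0.75,1.65],[-6.23,-0.75,1.65],[-6.23,-0.75,1.65],[-6.23,-0.75,1.65],[-6.23,-0.75,1.65]], hand=[0.7,0.7,0.7,0.7,0.7])

```text
time: 8.37
tcp_pos: [0.4034, -0.3003, 0.2011]
tcp_rot: [[-0.003, 0.637, 0.77], [1.0, -0.001, 0.005], [0.004, 0.771, -0.637]]
force: [-9.9, 30.8, 13.0]
gripper_width: 0.7
```

```bash
python3 - <<'E'
from h import *
rem([.4008,-.306,.0766],tilt(50))
E
```

```text
t 8.37 tcp [ 0.4034 -0.3003  0.2011] shift [-0.0062 -0.0976  0.0773] turn [ 0.4  -0.28 -0.06] F [-9.9 30.8 13. ] w 0.7 q [-1.44 -0.84 -0.9   1.36  0.87 -1.38]
```

Outward tilt here brings joint 2 to its limit, so I'll reverse it: grasp tilted inward with the wrist beyond the charger, and lay it with the tool ending outward and the collar towards the robot.

drive_tool(linear=[[0,0,0],[0,0,0],[0,0,0],[0,0,0],[0,0,0]], turn=[[7,0,0],[7,0,0],[7,0,0],[7,0,0],[7,0,0]], hand=[0.7,0.7,0.7,0.7,0.7])

```text
time: 8.78
tcp_pos: [0.4033, -0.3009, 0.2018]
tcp_rot: [[-0.004, 0.967, 0.256], [1.0, 0.004, 0.0], [-0.001, 0.256, -0.967]]
force: [-0.4, -0.2, -0.4]
gripper_width: 0.7
```

drive_tool(linear=[[0,0,0],[0,0,0],[0,0.035,0],[0,0.035,0],[0,0.03,0]], turn=[[7,0,0],[7,0,0],[0,0,0],[0,0,0],[0,0,0]], hand=[0.7,0.7,0.7,0.7,0.7])

```text
time: 9.2
tcp_pos: [0.5056, -0.299, 0.2019]
tcp_rot: [[-0.005, 1.0, 0.019], [1.0, 0.005, 0.004], [0.004, 0.019, -1.0]]
force: [-0.4, -0.7, 0.2]
gripper_width: 0.699
```

```bash
python3 - <<'E'
from h import *
rem([.5002,-.306,.20],tilt(-50))
E
```

```text
t 9.2 tcp [ 0.5056 -0.299   0.2019] shift [-0.007  -0.0054  0.0017] turn [51.06 -0.06  0.36] F [-0.4 -0.7  0.2] w 0.699 q [-0.76  0.04 -0.02  1.5   0.02 -0.77]
```

drive_tool(linear=[[-0.007,-0.005,0],[0,0,0],[0,0,0],[0,0,0],[0,0,0]], turn=[[6.4,0,0.3],[6.4,0,0],[6.4,0,0],[6.4,0,0],[6.4,0,0]], hand=[0.7,0.7,0.7,0.7,0.7])

```text
time: 9.62
tcp_pos: [0.4988, -0.3066, 0.2026]
tcp_rot: [[0.001, 0.87, -0.493], [1.0, 0.001, 0.003], [0.003, -0.493, -0.87]]
force: [0.0, -1.3, 0.3]
gripper_width: 0.693
```

drive_tool(linear=[[0,0,0],[0,0,0],[0,0,0],[0,0,0],[0,0,0]], turn=[[6.4,0,0],[6.4,0,0],[6.4,0,0],[0,0,0],[0,0,0]], hand=[0.7,0.7,0.7,0.7,0.7])

```text
time: 10.03
tcp_pos: [0.4604, -0.2993, 0.1684]
tcp_rot: [[-0.02, 0.72, -0.693], [1.0, 0.003, -0.026], [-0.016, -0.694, -0.72]]
force: [-0.0, -0.1, -0.1]
gripper_width: 0.697
```

```bash
python3 - <<'E'
from h import *
rem([.5002,-.306,.0766],tilt(-50))
a=shot('side',6);b=shot('top',6)
A=cv2.resize(a[180:330,200:400],None,fx=2,fy=2);B=cv2.resize(b[135:285,260:460],None,fx=2,fy=2)
cv2.imwrite('pics/g6.png',np.hstack([A,B])[:,:,::-1])
E
```

```text
t 10.03 tcp [ 0.4604 -0.2993  0.1684] shift [-0.006   0.0923  0.0387] turn [6.08 1.47 0.09] F [-0.  -0.1 -0.1] w 0.697 q [-0.59  0.85  0.73  2.11 -0.42 -0.46]
```

View pics/g6.png

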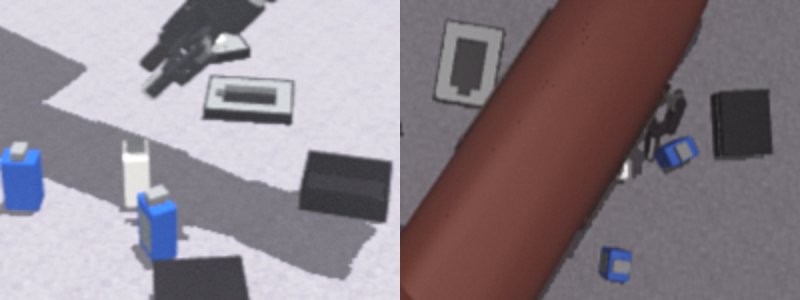

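Side view: the gripper is tilted inward at about 44° above the charger, limited by joint 4 at this height. Lower down there is more range. Move to the pre-grasp.

drive_tool(linear=[[-0.002,0.0308,0.0129],[-0.002,0.0308,0.0129],[-0.002,0.0308,0.0129],[0,0,0],[0,0,0]], turn=[[0,0,0],[0,0,0],[0,0,0],[1,0.8,0],[1,0.7,0]], hand=[0.7,0.7,0.7,0.7,0.7])

```text
time: 10.55
tcp_pos: [0.498, -0.3067, 0.0771]
tcp_rot: [[-0.002, 0.702, -0.712], [1.0, -0.001, -0.004], [-0.003, -0.712, -0.702]]
force: [-6.2, 3.1, 3.6]
gripper_width: 0.702
```

```bash
python3 - <<'E'
from h import *
E=np.array([.4565,-.306,.040]);T=tilt(-46)
rem(E+(.023-.08)*T[:,2],T); rem(E+.023*T[:,2],T)
E
```

```text
t 10.55 tcp [ 0.498  -0.3067  0.0771] shift [ 0.0007 -0.0021 -0.0014] turn [ 0.62  0.22 -0.04] F [-6.2  3.1  3.6] w 0.702 q [-0.57  1.13  0.97  2.11 -0.4  -0.42]
t 10.55 tcp [ 0.498  -0.3067  0.0771] shift [ 0.001  -0.003   0.0786] turn [ 0.62  0.22 -0.04] F [-6.2  3.1  3.6] w 0.702 q [-0.57  1.13  0.97  2.11 -0.4  -0.42]
```

drive_tool(linear=[[0.0005,-0.0015,0.02],[0.0005,-0.0015,0.02],[0,0,0.02],[0,0,0.0185],[0,0,0]], turn=[[0,0,0],[0,0,0],[0,0,0],[0,0,0],[0,0,0]], hand=[0.7,0.7,0.7,0.7,0.7])

```text
time: 10.97
tcp_pos: [0.4371, -0.3058, 0.0243]
tcp_rot: [[-0.001, 0.701, -0.713], [1.0, -0.001, -0.003], [-0.002, -0.713, -0.701]]
force: [-0.7, -0.2, -0.1]
gripper_width: 0.7
```

```bash
python3 - <<'E'
from h import *
E=np.array([.4565,-.306,.040]);T=tilt(-46)
rem(E+.023*T[:,2],T)
a=shot('side',7);crop(a,230,210,320,300,6,'pics/g7.png')
E
```

```text
t 10.97 tcp [ 0.4371 -0.3058  0.0243] shift [-0.0002  0.0021 -0.0018] turn [ 0.51  0.15 -0.05] F [-0.7 -0.2 -0.1] w 0.7 q [-0.62  0.92  0.55  1.89 -0.43 -0.46]
```

View pics/g7.png

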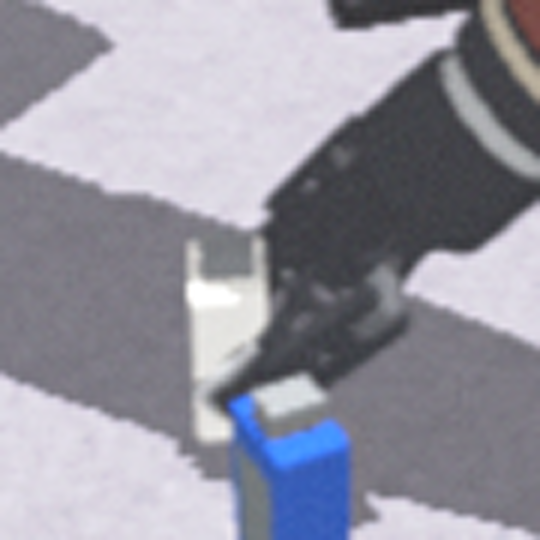

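The fingers straddle the white block, with no contact and the gripper's body clear of the collar. Close, then lift straight up.

drive_tool(linear=[[0,0,0],[0,0,0],[0,0,0],[0,0,0],[0,0,0]], turn=[[0,0,0],[0,0,0],[0,0,0],[0,0,0],[0,0,0]], hand=[0.3,0.3,0.3,0.3,0.3])

```text
time: 11.43
tcp_pos: [0.4407, -0.3066, 0.0265]
tcp_rot: [[-0.004, 0.703, -0.712], [1.0, -0.001, -0.007], [-0.005, -0.712, -0.703]]
force: [0.6, -0.3, 8.2]
gripper_width: 0.53
```

drive_tool(linear=[[0,0,0],[0,-0.0035,-0.0035],[0,-0.007,-0.007],[0,-0.014,-0.014],[0,-0.014,-0.014]], turn=[[0,0,0],[0,0,0],[0,0,0],[0,0,0],[0,0,0]], hand=[0.3,0.3,0.3,0.3,0.3])

```text
time: 11.85
tcp_pos: [0.4398, -0.3053, 0.0793]
tcp_rot: [[-0.003, 0.701, -0.713], [1.0, 0.0, -0.004], [-0.003, -0.713, -0.701]]
force: [0.2, -0.1, -1.9]
gripper_width: 0.531
```

```bash
python3 - <<'E'
from h import *
rem([.56,-.25,.12],tilt(0,-20))
E
```

```text
t 11.85 tcp [ 0.4398 -0.3053  0.0793] shift [ 0.0548  0.0552 -0.1145] turn [-45.     8.16  19.05] F [ 0.2 -0.1 -1.9] w 0.531 q [-0.61  0.88  0.59  1.97 -0.43 -0.46]
```

drive_tool(linear=[[0,-0.0085,-0.0085],[0,-0.0075,-0.0095],[0,-0.006,-0.0105],[0,-0.005,-0.011],[0,-0.004,-0.0115]], turn=[[-6.5,0,0],[-6.5,0,0],[-6.5,0,0],[-6.5,0,0],[-6.5,0,0]], hand=[0.3,0.3,0.3,0.3,0.3])

```text
time: 12.27
tcp_pos: [0.4437, -0.3058, 0.1349]
tcp_rot: [[-0.003, 0.961, -0.276], [1.0, 0.001, -0.004], [-0.004, -0.276, -0.961]]
force: [-0.2, -0.6, -0.2]
gripper_width: 0.532
```

drive_tool(linear=[[0,0,0],[0,0,0],[0.025,0.03,0],[0.025,0.03,0],[0.025,0.03,0]], turn=[[-6.5,0,0],[-6.4,0,0],[0,0,3.3],[0,0,3.3],[0,0,3.4]], hand=[0.3,0.3,0.3,0.3,0.3])

```text
time: 12.68
tcp_pos: [0.5366, -0.2356, 0.1294]
tcp_rot: [[0.178, 0.982, -0.058], [0.984, -0.179, -0.003], [-0.013, -0.057, -0.998]]
force: [0.2, -2.0, -1.1]
gripper_width: 0.532
```

```bash
python3 - <<'E'
from h import *
rem([.57,-.205,.12],tilt(0,-10));rem([.57,-.205,.12],tilt(44.6,-10))
E
```

```text
t 12.68 tcp [ 0.5366 -0.2356  0.1294] shift [0.0362 0.0279 0.0074] turn [-3.25  0.76 -0.28] F [ 0.2 -2.  -1.1] w 0.532 q [-0.62  0.13 -0.06  1.43 -0.04 -0.44]
t 12.68 tcp [ 0.5366 -0.2356  0.1294] shift [0.0362 0.0279 0.0074] turn [-4.785e+01  8.400e-01  3.000e-02] F [ 0.2 -2.  -1.1] w 0.532 q [-0.62  0.13 -0.06  1.43 -0.04 -0.44]
```

Good. Finish the shift, then tilt outward in small steps.

drive_tool(linear=[[0.0181,0.014,0],[0.0181,0.014,0],[0,0,0],[0,0,0],[0,0,0]], turn=[[-6,0.8,0],[-6,0,0],[-6,0,0],[-6,0,0],[-6,0,0]], hand=[0.3,0.3,0.3,0.3,0.3])

```text
time: 13.1
tcp_pos: [0.5711, -0.2045, 0.1283]
tcp_rot: [[0.17, 0.881, 0.442], [0.985, -0.153, -0.076], [0.001, 0.449, -0.894]]
force: [-1.5, 1.3, -1.2]
gripper_width: 0.532
```

drive_tool(linear=[[0,0,0],[0,0,0],[0,0,0],[0,0,0],[0,0,0]], turn=[[-6,0,0],[-6,0,0],[-5.5,0,0],[0,0,0],[0,0,0]], hand=[0.3,0.3,0.3,0.3,0.3])

```text
time: 13.52
tcp_pos: [0.5686, -0.2038, 0.1222]
tcp_rot: [[0.173, 0.724, 0.668], [0.985, -0.131, -0.113], [0.006, 0.677, -0.736]]
force: [0.3, 0.6, -0.9]
gripper_width: 0.528
```

```bash
python3 - <<'E'
from h import *
T=tilt(44.6,-10); rem([.57,-.205,.12],T)
a=shot('side',8);crop(a,260,150,400,250,5,'pics/g8.png')
# predicted charger: offset from tool at grasp
s=read_state();Tg=tilt(-45.4);d=Tg.T@(np.array([.450,-.3066,.038])-[.4407,-.3066,.0265])
mid=np.array(s['tcp_pos'])+np.array(s['tcp_rot'])@d; print("mid",mid.round(4),d.round(4))
E
```

```text
t 13.52 tcp [ 0.5686 -0.2038  0.1222] shift [-0.001  -0.0003  0.0027] turn [-1.96 -0.27 -0.22] F [ 0.3  0.6 -0.9] w 0.528 q [-0.76 -0.84 -1.04  0.72  0.39 -0.45]
mid [ 0.5593 -0.2032  0.1365] [ 0.     -0.0017 -0.0147]
```

View pics/g8.png

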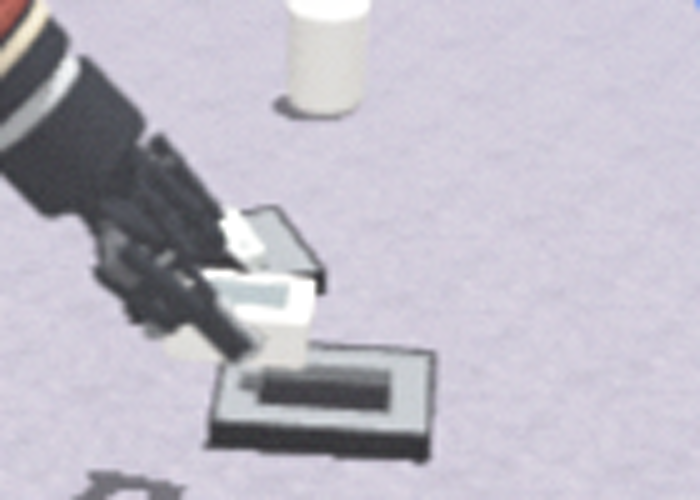

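The charger is held nearly level with its collar towards the robot, above clear bench. Joint 2 is at its limit, so I'll go outward while lowering.

drive_tool(linear=[[0,0.0147,0.0136],[0,0.0147,0.0136],[0,-0.012,0.013],[0,-0.0165,0.018],[0,-0.0165,0.018]], turn=[[0,0,0],[0,0,0],[-1,0,0],[-1,0,0],[0,0,0]], hand=[0.3,0.3,0.3,0.3,0.3])

```text
time: 13.98
tcp_pos: [0.6144, -0.2136, 0.0647]
tcp_rot: [[0.172, 0.693, 0.701], [0.985, -0.12, -0.123], [-0.001, 0.711, -0.703]]
force: [0.1, 0.3, -2.4]
gripper_width: 0.53
```

```bash
python3 - <<'E'
from h import *
T=tilt(44.6,-10); rem([.608,-.211,.0067],T)
E
```

```text
t 13.98 tcp [ 0.6144 -0.2136  0.0647] shift [ 0.0015 -0.046   0.036 ] turn [ 0.74 -0.04  0.14] F [ 0.1  0.3 -2.4] w 0.53 q [-0.71 -0.6  -1.03  0.42  0.37 -0.4 ]
```

drive_tool(linear=[[0,-0.0115,0.0115],[0,-0.0115,0.0115],[0,-0.009,0.009],[0,-0.004,0.004],[0,0,0]], turn=[[0.7,0,0],[0,0,0],[0,0,0],[0,0,0],[0,0,0]], hand=[0.3,0.3,0.3,0.3,0.3])

```text
time: 14.4
tcp_pos: [0.6125, -0.2125, 0.0107]
tcp_rot: [[0.172, 0.704, 0.689], [0.985, -0.124, -0.119], [0.001, 0.699, -0.715]]
force: [0.5, 0.1, -2.4]
gripper_width: 0.528
```

drive_tool(linear=[[0,-0.001,0.001],[0,-0.001,0.001],[0,0,0],[0,0,0],[0,0,0]], turn=[[0,0,0],[0,0,0],[0,0,0],[0,0,0],[0,0,0]], hand=[0.3,0.3,0.3,0.3,0.3])

```text
time: 14.82
tcp_pos: [0.6122, -0.2126, 0.008]
tcp_rot: [[0.172, 0.704, 0.689], [0.985, -0.124, -0.12], [0.001, 0.7, -0.714]]
force: [-0.8, -0.0, 2.7]
gripper_width: 0.53
```

```bash
python3 - <<'E'
from h import *
T=tilt(44.6,-10); rem([.608,-.211,.0067],T);print(read_state()['moment'])
E
```

```text
t 14.82 tcp [ 0.6122 -0.2126  0.008 ] shift [ 0.0008 -0.0041 -0.0021] turn [-0.19 -0.11  0.  ] F [-0.8 -0.   2.7] w 0.53 q [-0.71 -0.47 -1.06  0.29  0.37 -0.4 ]
[ 0.08956352  0.200267   -0.03946114]
```

drive_tool(linear=[[0,-0.0008,0.0008],[0,0,0],[0,0,0],[0,0,0],[0,0,0]], turn=[[0,0,0],[0,0,0],[0,0,0],[0,0,0],[0,0,0]], hand=[0.3,0.45,0.56,0.62,0.68])

```text
time: 15.23
tcp_pos: [0.6111, -0.2118, 0.0049]
tcp_rot: [[0.172, 0.705, 0.688], [0.985, -0.125, -0.118], [0.003, 0.698, -0.716]]
force: [0.0, 0.9, -0.5]
gripper_width: 0.68
```

drive_tool(linear=[[0,0,-0.01],[0,0,-0.025],[0,0,-0.035],[0,0,-0.04],[0,0,-0.04]], turn=[[0,0,0],[0,0,0],[0,0,0],[0,0,0],[0,0,0]], hand=[0.7,0.7,0.7,0.7,0.7])

```text
time: 15.65
tcp_pos: [0.5495, -0.2183, 0.0918]
tcp_rot: [[0.158, 0.725, 0.67], [0.987, -0.131, -0.092], [0.021, 0.676, -0.736]]
force: [0.2, -0.3, 0.1]
gripper_width: 0.701
```

```bash
python3 - <<'E'
from h import *
rem([.60,-.21,.15],tilt(0,-10))
a=shot('side',9);b=shot('top',9)
A=cv2.resize(a[200:280,260:360],None,fx=4,fy=4,interpolation=cv2.INTER_CUBIC);B=cv2.resize(b[130:210,285:385],None,fx=4,fy=4,interpolation=cv2.INTER_CUBIC)
cv2.imwrite('pics/g9.png',np.hstack([A,B])[:,:,::-1])
E
```

```text
t 15.65 tcp [ 0.5495 -0.2183  0.0918] shift [ 0.0174  0.0749 -0.0097] turn [42.56 -1.49  0.4 ] F [ 0.2 -0.3  0.1] w 0.701 q [-0.84 -0.84 -1.09  0.71  0.45 -0.53]
```

View pics/g9.png

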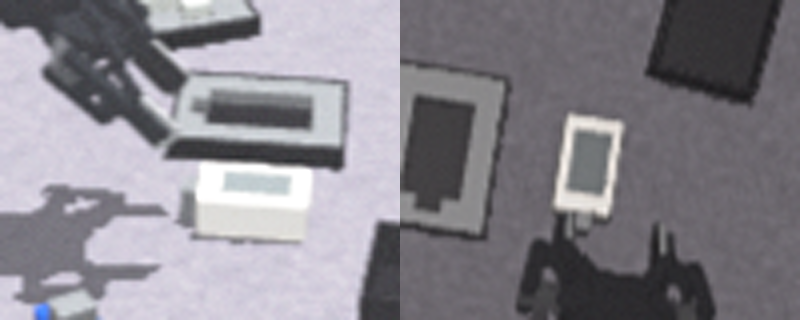

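The charger lies flat on the bench, collar towards the robot and nearly parallel to its box. Measure it in both views.

```bash
python3 - <<'E'
from h import *
t=np.load("pics/top9.npy");s=np.load("pics/side9.npy")
b=(318,150,348,190);a=up(t,*b).min(2)
for th in(140,155,170):
    m=cv2.morphologyEx((a>th).astype(np.uint8),cv2.MORPH_OPEN,np.ones((13,13)));m=cv2.morphologyEx(m,cv2.MORPH_CLOSE,np.ones((9,9)));print("top",rect("top",big(m,*b[:2]),.032))
b=(300,230,345,262);a=up(s,*b).min(2)
for th in(220,232,240):
    m=cv2.morphologyEx((a>th).astype(np.uint8),cv2.MORPH_CLOSE,np.ones((9,9)));print("side",rect("side",big(m,*b[:2]),.032))
b=(270,138,314,198);a=up(t,*b).sum(2)/3
for th in (100,110): print("cbox",rect("top",big(a>th,*b[:2]),.017))
E
```

```text
top (array([ 0.6017, -0.211 ]), array([ 0.60143, -0.2112 ]), array([46.9, 78. ]), np.float32(170.3), 3405)
top (array([ 0.6018, -0.211 ]), array([ 0.60177, -0.21118]), array([45.7, 76.3]), np.float32(170.4), 3262)
top (array([ 0.6018, -0.211 ]), array([ 0.60186, -0.21115]), array([44.7, 74.8]), np.float32(170.6), 3130)
side (array([ 0.6028, -0.2166]), array([ 0.6025 , -0.21684]), array([55.2, 80.8]), np.float32(171.1), 4090)
side (array([ 0.6029, -0.2156]), array([ 0.60261, -0.21532]), array([51.3, 79.2]), np.float32(170.3), 3760)
side (array([ 0.6029, -0.2152]), array([ 0.60258, -0.21464]), array([49.5, 78.2]), np.float32(170.1), 3564)
cbox (array([ 0.6164, -0.0857]), array([ 0.61618, -0.08555]), array([139.9, 191.8]), np.float32(179.2), 26686)
cbox (array([ 0.6189, -0.0934]), array([ 0.61913, -0.09351]), array([ 89.9, 124.4]), np.float32(169.8), 10773)
```

drive_tool(linear=[[0,0.02,-0.022],[0,0.02,-0.022],[0,0,0],[0,0,0],[0,0,0]], turn=[[7.1,-0.25,0],[7.1,-0.25,0],[7.1,-0.25,0],[7.1,-0.25,0],[7.1,-0.25,0]], hand=[0.72,0.72,0.72,0.72,0.72])

```text
time: 16.17
tcp_pos: [0.5532, -0.2207, 0.1378]
tcp_rot: [[0.17, 0.955, 0.243], [0.985, -0.165, -0.04], [0.002, 0.246, -0.969]]
force: [-0.6, 0.6, 0.3]
gripper_width: 0.719
```

drive_tool(linear=[[0,0,0],[0,0,0],[0,0,0],[0,0,0],[0,0,0]], turn=[[7.1,-0.25,0],[0,0,0],[0,0,0],[0,0,0],[0,0,0]], hand=[0.72,0.72,0.72,0.72,0.72])

```text
time: 16.58
tcp_pos: [0.5518, -0.2201, 0.1377]
tcp_rot: [[0.172, 0.974, 0.146], [0.985, -0.17, -0.024], [0.001, 0.148, -0.989]]
force: [-0.5, 0.0, -0.2]
gripper_width: 0.723
```

```bash
python3 - <<'E'
from h import *
rem([.6018,-.211,.06],tilt(0,-9.6))
E
```

```text
t 16.58 tcp [ 0.5518 -0.2201  0.1377] shift [0.0175 0.0356 0.0839] turn [ 8.54 -0.04 -0.28] F [-0.5  0.  -0.2] w 0.723 q [-0.63 -0.1  -0.28  1.25  0.07 -0.46]
```

drive_tool(linear=[[0,0,0],[0,0,0],[0.0087,0.0239,0.02],[0.0086,0.0239,0.025],[0,0,0.0327]], turn=[[4.3,0,-0.1],[4.2,0,-0.2],[0,0,0],[0,0,0],[0,0,0]], hand=[0.72,0.72,0.72,0.72,0.72])

```text
time: 17.0
tcp_pos: [0.6063, -0.2117, 0.0623]
tcp_rot: [[0.166, 0.986, 0.007], [0.986, -0.166, -0.002], [-0.001, 0.007, -1.0]]
force: [0.1, -0.1, -0.7]
gripper_width: 0.721
```

```bash
python3 - <<'E'
from h import *
rem([.6018,-.211,.014],tilt(0,-9.6))
E
```

```text
t 17.0 tcp [ 0.6063 -0.2117  0.0623] shift [-0.     -0.0049  0.0482] turn [0.41 0.04 0.05] F [ 0.1 -0.1 -0.7] w 0.721 q [-0.54  0.26 -0.04  1.27  0.   -0.37]
```

drive_tool(linear=[[0,-0.0035,0.01],[0,0,0.014],[0,0,0.013],[0,0,0.008],[0,0,0]], turn=[[0.4,0,0],[0,0,0],[0,0,0],[0,0,0],[0,0,0]], hand=[0.72,0.72,0.72,0.72,0.72])

```text
time: 17.42
tcp_pos: [0.5974, -0.2105, 0.0136]
tcp_rot: [[0.167, 0.986, -0.009], [0.986, -0.167, 0.003], [0.002, -0.01, -1.0]]
force: [-0.5, 1.0, -0.6]
gripper_width: 0.722
```

```bash
python3 - <<'E'
from h import *
rem([.6018,-.211,.014],tilt(0,-9.6))
E
```

```text
t 17.42 tcp [ 0.5974 -0.2105  0.0136] shift [ 0.0002  0.0045 -0.0005] turn [-0.56 -0.11 -0.01] F [-0.5  1.  -0.6] w 0.722 q [-0.54  0.29 -0.09  1.2  -0.   -0.38]
```

drive_tool(linear=[[0,0.003,0],[0,0,0],[0,0,0]], turn=[[-0.4,0,0],[0,0,0],[0,0,0]], hand=[0.72,0.72,0.72])

```text
time: 17.67
tcp_pos: [0.6021, -0.2116, 0.0157]
tcp_rot: [[0.166, 0.986, 0.0], [0.986, -0.166, 0.001], [0.001, -0.0, -1.0]]
force: [-0.1, -0.7, 1.2]
gripper_width: 0.72
```

```bash
python3 - <<'E'
from h import *
rem([.6018,-.211,.014],tilt(0,-9.6))
E
```

```text
t 17.67 tcp [ 0.6021 -0.2116  0.0157] shift [ 0.0005 -0.0003  0.0017] turn [-0.   -0.05  0.02] F [-0.1 -0.7  1.2] w 0.72 q [-0.54  0.29 -0.09  1.19  0.   -0.38]
```

drive_tool(linear=[[0,0,0.0015],[0,0,0],[0,0,0],[0,0,0],[0,0,0]], turn=[[0,0,0],[0,0,0],[0,0,0],[0,0,0],[0,0,0]], hand=[0.5,0.3,0.3,0.3,0.3])

```text
time: 18.08
tcp_pos: [0.6019, -0.2114, 0.0137]
tcp_rot: [[0.166, 0.986, -0.001], [0.986, -0.166, 0.001], [0.001, -0.001, -1.0]]
force: [-0.6, 0.2, 6.5]
gripper_width: 0.522
```

drive_tool(linear=[[0,0,0],[0,0,0],[0,0,-0.005],[0,0,-0.015],[0,0,-0.015]], turn=[[0,0,0],[0,0,0],[0,0,0],[0,0,0],[0,0,0]], hand=[0.3,0.3,0.3,0.3,0.3])

```text
time: 18.5
tcp_pos: [0.6002, -0.2104, 0.047]
tcp_rot: [[0.166, 0.986, -0.004], [0.986, -0.166, 0.003], [0.003, -0.005, -1.0]]
force: [0.5, -0.3, -0.3]
gripper_width: 0.517
```

```bash
python3 - <<'E'
from h import *
rem([.6189,-.0930,.055],tilt(0,-10.1))
E
```

```text
t 18.5 tcp [ 0.6002 -0.2104  0.047 ] shift [ 0.1189 -0.0012 -0.0077] turn [-0.28 -0.15  0.52] F [ 0.5 -0.3 -0.3] w 0.517 q [-0.54  0.27 -0.06  1.25  0.   -0.38]
```

drive_tool(linear=[[0.0295,0,-0.003],[0.0295,0,0],[0.03,0,0],[0.03,0,0],[0,0,0]], turn=[[0,0,0.3],[0,0,0.2],[0,0,0],[0,0,0],[0,0,0]], hand=[0.3,0.3,0.3,0.3,0.3])

```text
time: 18.92
tcp_pos: [0.6217, -0.0888, 0.0506]
tcp_rot: [[0.171, 0.985, -0.003], [0.985, -0.171, 0.004], [0.004, -0.004, -1.0]]
force: [-0.0, -0.3, -2.3]
gripper_width: 0.52
```

drive_tool(linear=[[0,0,0],[0,0,0],[0,0,0]], turn=[[0,0,0],[0,0,0],[0,0,0]], hand=[0.3,0.3,0.3])

```text
time: 19.17
tcp_pos: [0.6215, -0.0948, 0.0508]
tcp_rot: [[0.176, 0.984, -0.002], [0.984, -0.176, 0.002], [0.001, -0.002, -1.0]]
force: [-1.2, 0.2, -1.8]
gripper_width: 0.518
```

```bash
python3 - <<'E'
from h import *
rem([.6189,-.0930,.036],tilt(0,-10.1))
E
```

```text
t 19.17 tcp [ 0.6215 -0.0948  0.0508] shift [ 0.0013 -0.0029  0.0148] turn [-0.14 -0.08 -0.03] F [-1.2  0.2 -1.8] w 0.518 q [-0.36  0.24 -0.08  1.25  0.   -0.18]
```

drive_tool(linear=[[0.0008,-0.0028,0.005],[0,0,0.005],[0,0,0.004],[0,0,0],[0,0,0]], turn=[[0,0,0],[0,0,0],[0,0,0],[0,0,0],[0,0,0]], hand=[0.3,0.3,0.3,0.3,0.3])

```text
time: 19.58
tcp_pos: [0.6187, -0.0927, 0.0363]
tcp_rot: [[0.175, 0.985, -0.003], [0.985, -0.175, 0.002], [0.002, -0.003, -1.0]]
force: [-0.2, 0.4, -1.7]
gripper_width: 0.525
```

```bash
python3 - <<'E'
from h import *
rem([.6189,-.0930,.0187],tilt(0,-10.1))
E
```

```text
t 19.58 tcp [ 0.6187 -0.0927  0.0363] shift [-0.0003  0.0003  0.0176] turn [-0.18 -0.1   0.01] F [-0.2  0.4 -1.7] w 0.525 q [-0.36  0.24 -0.11  1.23  0.   -0.18]
```

Aligned within 0.5 mm. Descend slowly into the nest.

drive_tool(linear=[[0,0,0.002],[0,0,0.002],[0,0,0.002],[0,0,0],[0,0,0]], turn=[[0,0,0],[0,0,0],[0,0,0],[0,0,0],[0,0,0]], hand=[0.3,0.3,0.3,0.3,0.3])

```text
time: 20.0
tcp_pos: [0.619, -0.0925, 0.0308]
tcp_rot: [[0.175, 0.985, -0.002], [0.985, -0.175, 0.002], [0.002, -0.002, -1.0]]
force: [0.3, -0.8, -1.3]
gripper_width: 0.519
```

drive_tool(linear=[[0,0,0.001],[0,0,0.001],[0,0,0.001],[0,0,0],[0,0,0]], turn=[[0,0,0],[0,0,0],[0,0,0],[0,0,0],[0,0,0]], hand=[0.3,0.3,0.3,0.3,0.3])

```text
time: 20.42
tcp_pos: [0.6191, -0.0925, 0.0279]
tcp_rot: [[0.175, 0.985, -0.002], [0.985, -0.175, 0.002], [0.002, -0.002, -1.0]]
force: [-0.0, 0.2, -2.1]
gripper_width: 0.525
```

```bash
python3 - <<'E'
from h import *
rem([.6189,-.0930,.0187],tilt(0,-10.1));print(read_state()['moment'])
E
```

```text
t 20.42 tcp [ 0.6191 -0.0925  0.0279] shift [-0.0005 -0.0001  0.0092] turn [-0.13 -0.09  0.03] F [-0.   0.2 -2.1] w 0.525 q [-0.36  0.25 -0.12  1.21  0.   -0.18]
[ 0.01595498 -0.01984886 -0.01124315]
```

drive_tool(linear=[[0,0,0.002],[0,0,0.002],[0,0,0.001],[0,0,0],[0,0,0]], turn=[[0,0,0],[0,0,0],[0,0,0],[0,0,0],[0,0,0]], hand=[0.3,0.3,0.3,0.3,0.3])

```text
time: 20.83
tcp_pos: [0.619, -0.0925, 0.0228]
tcp_rot: [[0.175, 0.985, -0.002], [0.985, -0.175, 0.002], [0.002, -0.002, -1.0]]
force: [0.1, -0.0, -0.6]
gripper_width: 0.518
```

drive_tool(linear=[[0,0,0.001],[0,0,0.001],[0,0,0.001],[0,0,0.001],[0,0,0]], turn=[[0,0,0],[0,0,0],[0,0,0],[0,0,0],[0,0,0]], hand=[0.3,0.3,0.3,0.3,0.3])

```text
time: 21.25
tcp_pos: [0.6191, -0.0925, 0.0188]
tcp_rot: [[0.175, 0.985, -0.002], [0.985, -0.175, 0.002], [0.002, -0.002, -1.0]]
force: [0.1, -0.3, -1.4]
gripper_width: 0.526
```

```bash
python3 - <<'E'
from h import *
rem([.6189,-.0930,.0187],tilt(0,-10.1));print(read_state()['moment'])
E
```

```text
t 21.25 tcp [ 0.6191 -0.0925  0.0188] shift [-0.0005 -0.0001  0.0001] turn [-0.13 -0.09  0.02] F [ 0.1 -0.3 -1.4] w 0.526 q [-0.36  0.26 -0.12  1.19  0.   -0.18]
[-0.05598412  0.00582582  0.04973593]
```

drive_tool(linear=[[0,0,0.0007],[0,0,0.0007],[0,0,0],[0,0,0]], turn=[[0,0,0],[0,0,0],[0,0,0],[0,0,0]], hand=[0.3,0.3,0.3,0.3])

```text
time: 21.58
tcp_pos: [0.6191, -0.0925, 0.0186]
tcp_rot: [[0.175, 0.985, -0.002], [0.985, -0.175, 0.002], [0.001, -0.002, -1.0]]
force: [-4.6, 1.1, 9.0]
gripper_width: 0.527
```

drive_tool(linear=[[0,0,0],[0,0,0],[0,0,0],[0,0,0],[0,0,0]], turn=[[0,0,0],[0,0,0],[0,0,0],[0,0,0],[0,0,0]], hand=[0.5,0.6,0.68,0.7,0.7])

```text
time: 22.0
tcp_pos: [0.6192, -0.0925, 0.0175]
tcp_rot: [[0.175, 0.985, -0.002], [0.985, -0.175, 0.002], [0.002, -0.002, -1.0]]
force: [0.7, -0.3, 0.2]
gripper_width: 0.703
```

drive_tool(linear=[[0,0,-0.02],[0,0,-0.03],[0,-0.01,-0.035],[0,-0.02,-0.035],[0,-0.02,-0.035]], turn=[[0,0,0],[0,0,0],[0,0,0],[0,0,0],[0,0,0]], hand=[0.7,0.7,0.7,0.7,0.7])

```text
time: 22.42
tcp_pos: [0.5694, -0.0839, 0.1738]
tcp_rot: [[0.175, 0.985, -0.002], [0.985, -0.175, 0.002], [0.002, -0.002, -1.0]]
force: [0.8, 0.0, 1.2]
gripper_width: 0.703
```

drive_tool(linear=[[-0.03,-0.02,0],[-0.035,-0.02,0],[-0.035,-0.02,0],[-0.035,-0.02,0],[-0.03,-0.02,0]], turn=[[0,0,0],[0,0,0],[0,0,0],[0,0,0],[0,0,0]], hand=[0.7,0.7,0.7,0.7,0.7])

```text
time: 22.83
tcp_pos: [0.4415, -0.2305, 0.1728]
tcp_rot: [[0.175, 0.985, -0.001], [0.985, -0.175, 0.001], [0.001, -0.002, -1.0]]
force: [-0.0, -0.7, 0.1]
gripper_width: 0.701
```

drive_tool(linear=[[-0.03,-0.02,0],[-0.035,-0.02,0],[0,0,0],[0,0,0],[0,0,0]], turn=[[0,0,0],[0,0,0],[0,0,0],[0,0,0],[0,0,0]], hand=[0.7,0.7,0.7,0.7,0.7])

```text
time: 23.25
tcp_pos: [0.3921, -0.2861, 0.1727]
tcp_rot: [[0.176, 0.984, -0.002], [0.984, -0.176, 0.002], [0.002, -0.002, -1.0]]
force: [0.3, 0.4, -0.1]
gripper_width: 0.7
```

```bash
python3 - <<'E'
from h import *
rem([.6189,-.0930,.0187],tilt(0,-10.1))
s=shot('side',10);t=shot('top',10)
A=cv2.resize(s[170:270,270:370],None,fx=4,fy=4,interpolation=cv2.INTER_CUBIC);B=cv2.resize(t[120:220,220:320],None,fx=4,fy=4,interpolation=cv2.INTER_CUBIC)
cv2.imwrite('pics/g10.png',np.hstack([A,B])[:,:,::-1])
def m(n,im,b,th,z,k=0):
    a=up(im,*b).min(2)
    q=cv2.morphologyEx((a>th).astype(np.uint8),cv2.MORPH_OPEN,np.ones((9,9))); print(n,rect(n,big(q,*b[:2]),z))
m("top",t,(270,138,320,198),160,.037); m("top",t,(215,155,268,218),150,.031)
m("side",s,(298,200,352,250),232,.037); m("side",s,(265,170,335,222),240,.031)
E
```

```text
t 23.25 tcp [ 0.3921 -0.2861  0.1727] shift [0.2297 0.1896 0.154 ] turn [-0.11 -0.1  -0.03] F [ 0.3  0.4 -0.1] w 0.7 q [-0.9  -0.25 -0.35  1.48  0.   -0.72]
top (array([ 0.6194, -0.0924]), array([ 0.61926, -0.09229]), array([45.4, 77.6]), np.float32(169.8), 3310)
top (array([0.5676, 0.079 ]), array([0.56108, 0.07793]), array([59.3, 65.9]), np.float32(103.4), 2254)
side (array([ 0.6204, -0.0961]), array([ 0.62014, -0.09602]), array([54.4, 78.5]), np.float32(169.6), 3935)
side (array([0.5684, 0.0743]), array([0.56252, 0.07453]), array([56.7, 67. ]), np.float32(103.7), 2103)
```

View pics/g10.png

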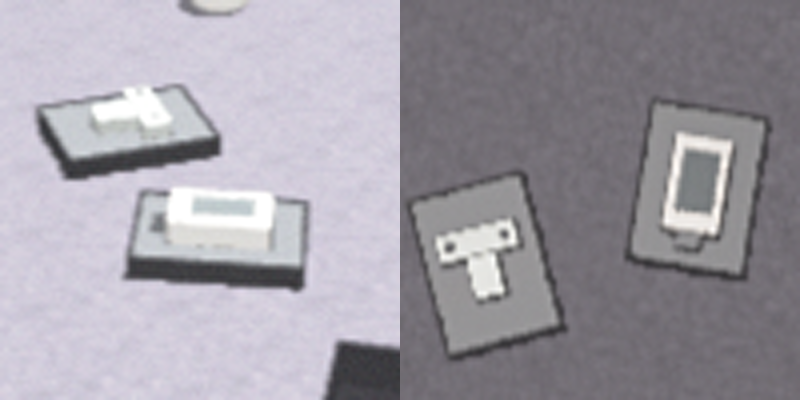

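Side and top views show both parts sunk in their nests, with the collar in the notch and the gripper well away. Hand in.

```bash
python3 -c "
from plant import job; print(job.job_done())"
```

```text
the job is handed in; nothing more can be done
None
```

I packed both parts and handed the job in at about 23 s on the robot's clock. The hand-in gave no verdict, so the result rests on my own checks.

- **Bracket:** I gripped it by the stem and lowered it into the T nest. It met the floor at 20.8 mm tool height, exactly as predicted. The last top view puts its centre 1.5–2 mm sideways of the box's, and the angle agrees within about 1°. The side view shows a 2–3 mm offset in the opposite direction, which I put down to camera bias and lit side walls.
- **Charger:** I gripped it tilted inward and turned it through 90° in the grip. I set it flat on clear bench, then gripped it again from above and lowered it into its nest. It met the floor at 18.6 mm tool height (18.7 mm predicted), with the collar in the notch. The top view puts it about 1 mm from the nest centre and within about 0.5° of the box's long axis. The side view read about 2.5 mm off sideways, with the same bias.
- **Bystanders:** The arm never came close to the glue bottle or the two other black boxes. I did not measure their positions again at the end.

My first plan, to grip the charger tilted outward, ran joint 2 to the end of its range in mid-air. The force reading was briefly about 35 N there, cause unknown, and gone after I backed out. Joints 2 and 4 touched their limits again later in the tilted poses.

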